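# Reload the pick dispenser

## Task

Get the hand-wheel pick dispenser ready for service: by its red knob, slowly turn the flywheel clockwise (seen from above) until you feel the resistance rise to its hard spot and give way, stop just past it, and let go so that the wheel stays parked there by itself. Then stand the fresh cartridge of cocktail picks upright in the dispenser's loading well, gently, right down on its floor, and leave it there. Do not disturb the other bar things.

Things in the scene. Friction and masses are not known exactly. Their poses are not given: they have to be found in the camera images.
- dispenser: Pick dispenser, fixed to the trolley: grey base plate 170 x 320 x 12 mm, round green housing (72 mm radius at most, 88 mm high) with a dark spoked flywheel on top, and a steel loading well beside it. Origin on the trolley top under the flywheel's axle; z up; the well lies along its -y.
- axle (a point): Centre of the flywheel (upright axle), 116 mm above the trolley top. Wheel 166 mm across, rim from 100 to 114 mm height, hub cap up to 124 mm. Resistance climbs over about 0.7 rad, is greatest about 0.3 rad before the crest, then gives way. Let go from about 0.1 to 0.7 rad past the crest, the wheel stays parked (plunger on the cam's parking flat); before the crest it is pushed back, beyond it runs on.
- handle (a point): Centre of the red upright knob on the flywheel: a round grip 24 mm across and 46 mm high (118 to 164 mm above the trolley top), 65 mm from the axle; this point at 141 mm height. The knob spins freely on its pin, so a gripper can hold it and carry it round the arc without turning itself. Push along the arc: 1 to 2 N when running free, about 7 to 10 N at the hard spot.
- crank (a joint): Flywheel angle against the housing, rad, growing clockwise seen from above; starts between -0.5 and 0.5 (at 0 the knob is on the housing's -x side). No stops. A hidden spring cam gives one hard spot a turn, its place unseen and different each time: its crest comes 1.2 to 3.2 rad clockwise of the start.
- cartridge_center (a point): Centre of the loose cartridge of wooden picks: a clear box with black ends, 36 (its x) x 60 (its y) x 100 mm (its z), 50 mm above its underside, about 120 g, standing upright. Either way round fits.
- well (a point): Centre of the loading well's floor, 12 mm above the trolley top; the well is an open-topped socket 42 (its x) x 66 (its y) mm inside, 40 mm deep, walls 4 mm, axes like the dispenser's; 165 mm from the axle. The cartridge's x goes along the well's x.
- carafe: Empty glass carafe, bystander, 96 mm wide, 190 mm high; origin at its underside.
- squeezer: Red silicone citrus squeezer, bystander, 90 mm dish, 45 mm high; origin at its underside.
- spoon: Stainless bar spoon lying flat, bystander, 270 mm long along its x; origin near its middle at the trolley top.
- strainer: Hawthorne strainer lying flat, bystander, 84 mm disc with an 85 mm handle along its -x; origin under the disc's centre.
- tumbler: Glass tumbler, bystander, 76 mm wide, 85 mm high; origin at its underside.
- jigger: Copper jigger, bystander, 44 mm wide, 80 mm high; origin at its underside.
Things that resemble listed ones, but are neither listed nor needed, are in the scene too. What is shaped like the part that bears cartridge_center but purple is not meant.

How it is judged:
By the outcome, as a careful person would: the job done as asked, in the order asked, and still so for the second after the job is handed in, with the robot touching nothing.
It also fails if it takes over 72 s, if anything falls off the work surface, if the arm or the gripper's body presses on something with over 40 N, if the wrist force passes 120 N, or if a joint passes its speed limit or range.

## Robot

A 6-joint arm with a two-finger parallel gripper is mounted at the origin on the work surface. World frame = base frame: x ahead of the robot, y to its left, z up, the work surface at z = 0. Lengths are in m, angles in rad, forces in N, time in s.
With the tool pointing down it reaches from about 0.325 to 0.775 m from the base axis. Payload 5.5 kg.
Tool frame: the origin (TCP) lies at the very end of the fingers, on their centre line; the grasp point (between the pads) lies grip_depth behind it (grip_depth is the distance from the TCP to the grasp point, in m); z points along the fingers, y is the line along which they close (so a half turn about z gives the same grasp; the last joint's range is limited). The gripper opens to 85 mm and grips with 20 to 120 N. Pads are 22 mm wide; open, the fingers measure 114 mm over their backs; the gripper's body (76 mm by 85 mm) begins 54 mm behind the grasp point. The pads swing forward as they close: fully open they stand 13 mm farther back than shut.
Start: joints at [1.256, 0.091, 1.231, -0, 1.82, -0.057], TCP at [0.153, 0.58, 0.231] pointing down, gripper open.
Joint ranges: [-2.87, 2.87], [-0.86, 2.18], [0.17, 2.46], [-1.51, 4.65], [0.06, 2.69], [-2.65, 2.65]. Speed limits (rad/s): [2.57, 2.57, 3.01, 3.14, 3.14, 3.14].

## Interface

Orientations are given as a rotation vector (axis times angle).
In Python, from plant import reach, move_l, goto_joints, set_gripper, dwell, solve_ik, get_state, grab_frame, camera_info, Unreachable, finish_job, grip_depth gives the robot as it stands. Calls block until the motion is done:
- reach(position, orientation): joint-space move of the TCP to a pose.
- move_l(position, v=0.15, rot=None, max_force=None): straight line of the TCP; rot=None keeps the orientation; v is the mean speed in m/s. With max_force (N) it stops when the force on the tool has changed by that much, and returns True; else False.
- goto_joints(angles): joint-space move.
- set_gripper(opening, force=None): finger opening in m; force is the grip in N (None keeps the last); returns when the fingers have stopped.
- dwell(seconds).
- solve_ik(position, orientation): joint angles nearest the present ones, or None.
- get_state(): the state.
- grab_frame(name): name is "scene" or "side" or "wrist"; returns the picture (480x640x3 uint8, blue, green, red); there is no depth.
- camera_info(name): a dict with "fx", "fy", "cx", "cy" (pixels), "origin" and "attitude" of the camera in the world. Camera axes: x right, y down, z forward; pixel columns grow to the right and rows downward; lengths in m; the calibration is good to about 2 mm. A picture is of the moment at which its call begins: read the wrist's pose just before it. camera_info takes no time and is no camera call; for the wrist camera it gives the pose at the moment of the call.
A pose or a line that the arm cannot do raises Unreachable and nothing moves.
- finish_job(): hands the job in; it is judged then, once.
The state is a dict: "clock": time; "q": joint angles; "joint_velocities": joint speeds; "joint_efforts": joint torques, N m; "tool_pos": TCP position; "orientation": TCP orientation; "ft_force": force on the tool from outside, world axes, zero at the start; "torque": the same for the moment, N m; "width": finger opening in m; "grasp_force": force on a finger pad.
Only numpy, scipy, OpenCV 4.12 (cv2) and the standard library are available. Lean on these libraries where they do the work, as an engineer would, in place of code of your own. Each camera call takes 0.05 s, during which the arm holds its last target. There are 200 camera calls.

## Working session

There is one attempt and no reset: what is moved stays moved. The work goes in short steps, each a Python script; the robot and the scene stay as the last script left them, time stands still between calls to the robot, and variables do not carry over. Pictures are saved under pics/ and viewed, at most 10 in all, crops included, and the job is handed in when it is done.

```bash
ls; mkdir -p pics
python3 - <<'E'
from plant import *
import cv2,numpy as np
for n in("scene","side","wrist"):
    i=camera_info(n);print(n,{k:np.round(v,3).tolist() for k,v in i.items()})
    cv2.imwrite(f"pics/{n}0.png",grab_frame(n))
s=get_state();print(s,grip_depth)
E
```

```text
pics
scene {'fx': 434.823, 'fy': 434.823, 'cx': 315.039, 'cy': 239.244, 'origin': [0.961, 0.397, 0.945], 'attitude': [-1.127, -2.537, 0.835]}
side {'fx': 560.698, 'fy': 560.698, 'cx': 313.118, 'cy': 240.651, 'origin': [0.077, -0.84, 0.979], 'attitude': [-2.238, 0.573, -0.273]}
wrist {'fx': 384.476, 'fy': 384.476, 'cx': 320.454, 'cy': 238.207, 'origin': [0.08, 0.599, 0.374], 'attitude': [2.292, 1.767, 0.263]}
{'clock': 0.15, 'q': array([ 1.25633434e+00,  9.17070416e-02,  1.23164461e+00,  4.65282789e-06,
        1.81978707e+00, -5.67126769e-02]), 'joint_velocities': array([ 0.00095126, -0.00197785, -0.00501371, -0.00092432,  0.00306401,
        0.00025407]), 'joint_efforts': array([ 1.91340972e-03, -4.59368026e+01, -4.18528748e+01, -7.36031780e-05,
        9.45651205e-03, -2.84852734e-05]), 'tool_pos': array([0.15288306, 0.57997035, 0.230378  ]), 'orientation': array([-4.03712732e-01, -3.11525191e+00,  2.38531891e-03]), 'ft_force': array([-0.11251504, -0.09105363, -0.1023135 ]), 'torque': array([ 0.02247248, -0.03064784, -0.03056328]), 'grasp_force': 0.0, 'width': 0.08529889646239942} 0.0187
```

View pics/scene0.png

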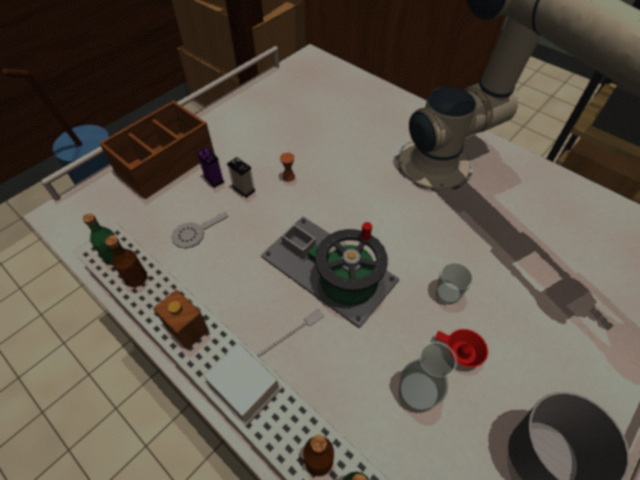

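View pics/side0.png

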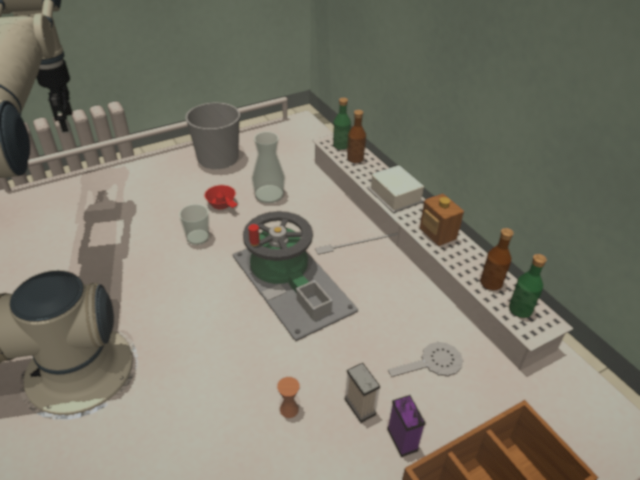

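The scene view shows the dispenser at (350,262), its knob at (367,231) and the well at (298,238). Cartridge candidates are the clear/black box at scene (241,176), side (362,391), and the purple one at scene (209,167), side (405,425). The wooden box at (150,150) is something else. I choose the clear/black one and check it in a close crop.

```bash
cat > h.py <<'E'
from plant import *
import cv2,numpy as np
from scipy.spatial.transform import Rotation as R
def ray(i,uv):
    d=R.from_rotvec(i["attitude"]).as_matrix()@np.array([(uv[0]-i["cx"])/i["fx"],(uv[1]-i["cy"])/i["fy"],1.])
    return np.array(i["origin"]),d/np.linalg.norm(d)
def plane(i,uv,z):
    o,d=ray(i,uv);return o+d*(z-o[2])/d[2]
def tri(i1,u1,i2,u2):
    o1,d1=ray(i1,u1);o2,d2=ray(i2,u2)
    t=np.linalg.lstsq(np.c_[d1,-d2],o2-o1,rcond=None)[0]
    a,b=o1+d1*t[0],o2+d2*t[1];return (a+b)/2,np.linalg.norm(a-b)
def down(a): # tool down, closing axis (tool y) at angle a in world
    y=np.array([np.cos(a),np.sin(a),0]);z=np.array([0,0,-1.])
    return R.from_matrix(np.c_[np.cross(y,z),y,z]).as_rotvec()
E
python3 - <<'E'
from h import *
s=cv2.imread("pics/scene0.png");d=cv2.imread("pics/side0.png")
z=lambda im,x,y,w,h:cv2.resize(im[y:y+h,x:x+w],(400,300),interpolation=cv2.INTER_CUBIC)
cv2.imwrite("pics/crop1.png",np.vstack([np.hstack([z(s,255,210,160,120),z(d,228,208,160,120)]),np.hstack([z(s,190,140,80,60),z(d,335,355,112,84)])]))
for n,im,(x,y,w,h) in(("scene",s,(255,210,160,120)),("side",d,(228,208,160,120))):
    c=cv2.cvtColor(im,cv2.COLOR_BGR2HSV);m=np.zeros(im.shape[:2],np.uint8);m[y:y+h,x:x+w]=1
    for nm,lo,hi in(("red",(0,170,80),(6,255,255)),("tan",(10,60,90),(28,255,255))):
        k=cv2.inRange(c,lo,hi)*m
        N,_,st,ce=cv2.connectedComponentsWithStats(k)
        for j in range(1,N):
            if st[j,4]>15:
                i=camera_info(n);print(n,nm,st[j],ce[j].round(1),plane(i,ce[j],.141 if nm=="red" else .124).round(4))
E
```

```text
scene red [363 223   8   7  50] [366.7 226.1] [0.4234 0.0596 0.141 ]
scene tan [347 251   9   8  62] [351.1 254.6] [0.5003 0.0771 0.124 ]
side red [249 225   9   9  50] [253.1 228.3] [0.4432 0.0876 0.141 ]
side tan [274 227   8   6  41] [277.4 229.3] [0.4993 0.0759 0.124 ]
```

View pics/crop1.png

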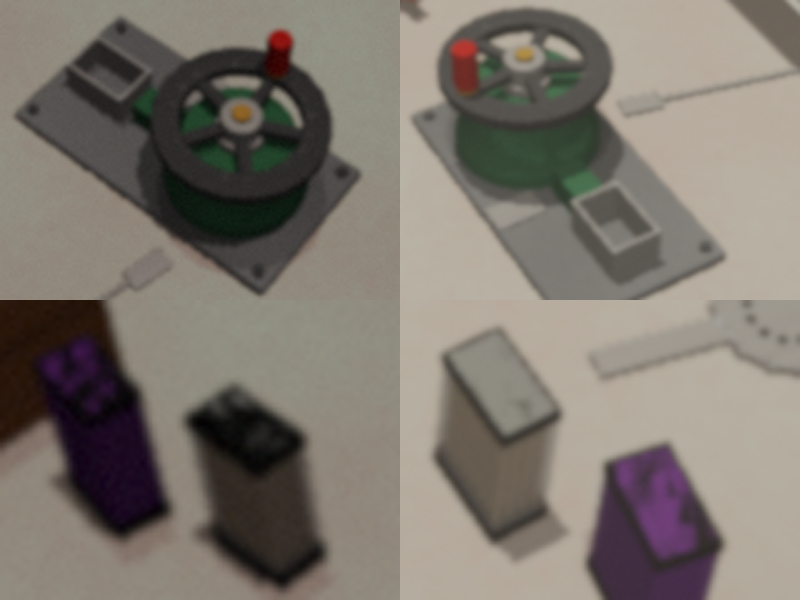

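The crop shows the grey/clear cartridge with black ends beside the purple decoy, which confirms the choice. The knob, the well rim and the plate corners are all clearly visible.

Run:
```python
from h import *
S,D=camera_info("scene"),camera_info("side")
P=lambda i,pts,o,k,z:np.array([plane(i,(o[0]+x/k,o[1]+y/k),z) for x,y in pts])[:,:2]
def rect(n,p):
    (c,wh,a)=cv2.minAreaRect((p*1000).astype(np.float32));print(n,np.round(p.mean(0),4),"rect",np.round(c,1),np.round(wh,1),round(a,1), "edges",[ (round(float(np.linalg.norm(e))*1000),round(float(np.degrees(np.arctan2(e[1],e[0]))))) for e in np.roll(p,-1,0)-p])
rect("plate",P(S,[(92,15),(15,115),(262,293),(358,175)],(255,210),2.5,.012))
rect("wellS",P(S,[(104,44),(150,72),(112,98),(68,70)],(255,210),2.5,.052))
rect("wellD",P(D,[(172,212),(210,183),(258,227),(218,250)],(228,208),2.5,.052))
rect("cartS",P(S,[(237,87),(302,140),(255,172),(188,118)],(190,140),5,.1))
rect("cartD",P(D,[(102,30),(160,112),(108,142),(45,55)],(335,355),400/112,.1))
print(plane(S,(367,225.2),.164),plane(D,(253.6,226.8),.164),tri(S,(367,225.2),D,(253.6,226.8)),tri(S,(351.1,254.6),D,(277.4,229.3)))
```

```text
plate [0.5106 0.0095] rect [508.5   3. ] [162.6 340.6] 3.1 edges [(153, 13), (315, 93), (163, -177), (341, -85)]
wellS [ 0.5108 -0.0829] rect [510.7 -82.3] [48.6 68.2] 4.7 edges [(60, 95), (50, -8), (58, -85), (49, 175)]
wellD [ 0.5058 -0.0903] rect [504.4 -88.7] [49.8 69.3] 9.3 edges [(50, 18), (69, -81), (45, -171), (61, 104)]
cartS [ 0.4646 -0.3497] rect [ 464.3 -349.5] [59.  34.6] 86.9 edges [(58, 86), (34, -2), (59, -93), (35, 177)]
cartD [ 0.4632 -0.3573] rect [ 463.7 -357.5] [35.  60.2] 0.3 edges [(57, -92), (33, -176), (60, 90), (35, -2)]
[0.43631919 0.06812431 0.164     ] [0.43627164 0.06639303 0.164     ] (array([0.43628584, 0.06761091, 0.16327578]), np.float64(0.0009388062141220695)) (array([0.49982597, 0.0768098 , 0.1232291 ]), np.float64(0.0002177874807186004))
```

```bash
cat >> h.py <<'E'
AX=np.array([.4998,.0766]);RAD=.065;TH0=np.arctan2(.0672-.0766,.4363-.4998)%(2*np.pi);ZG=.126
def knob(phi,r=RAD): # phi clockwise from start
    t=TH0-phi;return np.array([AX[0]+r*np.cos(t),AX[1]+r*np.sin(t),ZG])
E
python3 - <<'E'
from h import *
S,D=camera_info("scene"),camera_info("side")
print("carafe",plane(S,(418,393),0),plane(D,(268,192),0),"tumbler",plane(S,(449,293),0),"jig",plane(S,(288,177),0),plane(D,(289,412),0))
o=down(np.pi/2)
ks=[solve_ik(knob(p),o) for p in np.arange(0,3.9,.3)]
print(TH0,[None if k is None else k.round(2).tolist() for k in ks][::3])
if all(k is not None for k in ks):
    k=knob(0)
    reach(k+[0,0,.13],o);print(get_state()["clock"],get_state()["tool_pos"])
    cv2.imwrite("pics/w1.png",grab_frame("wrist"))
E
```

```text
carafe [0.61087793 0.36189118 0.        ] [ 6.10953842e-01  3.72597405e-01 -1.11022302e-16] tumbler [0.3581116 0.2804059 0.       ] jig [ 0.33955821 -0.2920311   0.        ] [ 0.33596988 -0.29745084  0.        ]
3.2885568602428887 [[0.08, -0.35, 1.82, -0.0, 1.67, -1.5], [0.19, -0.26, 1.75, -0.0, 1.65, -1.38], [0.21, -0.11, 1.61, -0.0, 1.63, -1.36], [0.14, 0.0, 1.51, -0.0, 1.63, -1.43], [0.04, 0.0, 1.51, -0.0, 1.63, -1.53]]
2.2583 [0.43552429 0.06764562 0.25595495]
```

```bash
cat > arc.py <<'E'
from h import *
def run(phi,end,r,f0,log,step=.08,v=.035,stop=None):
    while phi<end-1e-6:
        phi=min(phi+step,end);move_l(knob(phi,r),v=v)
        s=get_state();f=s["ft_force"]-f0;t=TH0-phi
        ft=-(f@[np.sin(t),-np.cos(t),0]);fr=f@[np.cos(t),np.sin(t),0]
        r+=np.clip(fr*.00005,-.0003,.0003); r=np.clip(r,.061,.069)
        log.append((phi,ft,fr,r*1000,s["width"]*1000,s["clock"]))
        if stop and stop(log): break
    return phi,r
E
python3 - <<'E'
from arc import *
import json
k=knob(0)
print(move_l(k,v=.12,max_force=8),get_state()["tool_pos"])
f0=get_state()["ft_force"]
set_gripper(.015,force=45)
s=get_state();print(s["width"],s["grasp_force"],s["ft_force"]-f0)
log=[]
def stop(L):
    ft=np.array([l[1] for l in L])
    return s["width"]<.018 or abs(ft[-1])>25 or abs(L[-1][2])>30
phi,r=0,RAD
if s["width"]>.018: phi,r=run(0,.8,RAD,f0,log,stop=stop)
for l in log: print(np.round(l,2))
json.dump([phi,r,f0.tolist()],open("st.json","w"))
E
```

```text
False [0.43599517 0.067123   0.12702738]
0.02299329230743886 44.103164076805115 [-1.81434873 -0.60296434  2.81761932]
[ 0.08 -2.04  2.15 65.11 23.23  4.43]
[ 0.16 -0.98  1.39 65.18 22.74  4.73]
[ 0.24 -0.94  0.66 65.21 22.91  5.03]
[ 0.32 -0.36  1.3  65.27 23.01  5.33]
[ 0.4  -0.12 -0.13 65.27 22.68  5.63]
[ 0.48 -1.63  0.64 65.3  23.22  5.93]
[ 5.60e-01 -9.80e-01 -5.00e-02  6.53e+01  2.27e+01  6.23e+00]
[ 0.64 -0.74 -0.26 65.28 23.13  6.53]
[ 0.72 -1.01 -0.18 65.28 22.71  6.83]
[ 0.8  -0.5  -0.1  65.27 23.28  7.13]
```

Run:
```python
from arc import *
import json
phi,r,f0=json.load(open("st.json"));log=[]
def stop(L):
    a=np.abs(np.array([l[1] for l in L])+.8);k=a.argmax()
    return abs(L[-1][2])>30 or a[-1]>25 or (a[k]>4 and a[-1]<.4*a[k] and L[-1][0]-L[k][0]>.12)
phi,r=run(phi,3.6,r,np.array(f0),log,stop=stop)
for l in log: print(*np.round(l,2))
json.dump([phi,r,f0],open("st.json","w"))
```

```text
0.88 -1.49 0.06 65.27 22.96 7.43
0.96 -0.73 -0.3 65.26 23.11 7.73
1.04 0.09 0.86 65.3 22.73 8.03
1.12 -0.75 -0.68 65.27 23.18 8.33
1.2 -0.46 -1.01 65.22 22.74 8.63
1.28 -0.81 -0.95 65.17 23.08 8.93
1.36 -0.66 -0.19 65.16 22.98 9.23
1.44 0.28 -0.3 65.15 23.14 9.53
1.52 2.07 -0.1 65.14 23.28 9.83
1.6 2.72 0.15 65.15 22.81 10.13
1.68 5.43 -0.29 65.13 23.04 10.43
1.76 5.27 -0.92 65.09 22.98 10.73
1.84 6.73 -0.97 65.04 23.03 11.03
1.92 4.94 -0.89 65.0 23.25 11.33
2.0 5.03 -1.29 64.93 22.88 11.63
2.08 4.87 -1.34 64.86 22.86 11.93
2.16 2.08 -2.27 64.75 22.91 12.23
```

Run:
```python
from arc import *
import json
phi,r,f0=json.load(open("st.json"));log=[]
phi,r=run(phi,2.48,r,np.array(f0),log)
for l in log: print(*np.round(l,2))
json.dump([phi,r,f0],open("st.json","w"))
```

```text
2.24 0.47 -0.35 64.73 22.95 12.53
2.32 -0.45 0.41 64.75 22.85 12.83
2.4 -2.25 0.14 64.76 23.2 13.13
2.48 -0.63 -0.28 64.75 23.02 13.43
```

Run:
```python
from arc import *
import json
phi,r,f0=json.load(open("st.json"));log=[]
phi,r=run(phi,2.53,r,np.array(f0),log)
set_gripper(.06)
k=knob(phi,r);move_l(k+[0,0,.12],v=.15)
D,S=camera_info("side"),camera_info("scene")
def red(n):
    im=grab_frame(n);c=cv2.cvtColor(im,cv2.COLOR_BGR2HSV);m=cv2.inRange(c,(0,170,80),(6,255,255))
    i=camera_info(n);out=[]
    N,_,st,ce=cv2.connectedComponentsWithStats(m)
    for j in range(1,N):
        if st[j,4]>15:
            p=plane(i,ce[j],.15)[:2];out.append((st[j,4],ce[j].round(1),p.round(4),round(float(np.linalg.norm(p-AX)),4),round(float((TH0-np.arctan2(*(p-AX)[::-1]))),3)))
    return im,out
for n in("scene","side"):
    im,o=red(n);print(n,o);cv2.imwrite(f"pics/{n}1.png",im)
dwell(1)
print([red(n)[1] for n in("scene","side")],get_state()["clock"])
```

```text
scene [(np.int32(1032), array([465. , 345.7]), array([0.5321, 0.3832]), 0.3083, 1.823)]
side [(np.int32(399), array([221. , 195.5]), array([0.4216, 0.2283]), 0.1706, 1.242)]
[[(np.int32(1030), array([465. , 345.7]), array([0.5322, 0.3832]), 0.3083, 1.823)], [(np.int32(398), array([220.9, 195.5]), array([0.4214, 0.2284]), 0.1708, 1.241)]] 16.275
```

Run:
```python
from h import *
reach([.464,-.353,.26],down(0))
set_gripper(.085)
dwell(.2)
im=grab_frame("wrist");i=camera_info("wrist");np.save("w2.npy",np.r_[i["origin"],i["attitude"]])
s=grab_frame("scene")
print(get_state()["tool_pos"],get_state()["q"],get_state()["clock"],get_state()["ft_force"])
D=grab_frame("side")
for n,f in(("scene",s),("side",D)):
    c=cv2.cvtColor(f,cv2.COLOR_BGR2HSV);N,_,st,ce=cv2.connectedComponentsWithStats(cv2.inRange(c,(0,170,70),(6,255,255)))
    for j in range(1,N):
        if st[j,4]>15:
            p=plane(camera_info(n),ce[j],.15)[:2];print(n,st[j,4],ce[j].round(1),p.round(4),np.linalg.norm(p-AX).round(4),TH0-np.arctan2(*(p-AX)[::-1]))
cv2.imwrite("pics/m.png",np.hstack([cv2.resize(im,(480,360)),cv2.resize(s[170:370,210:420],(320,360))]))
cv2.imwrite("pics/w2.png",im)
```

```text
[ 0.46398764 -0.35302562  0.25998699] [-7.08760648e-01  5.28955543e-02  1.21979990e+00  1.02691045e-06
  1.86889870e+00 -7.08698742e-01] 18.7083 [-0.14017948 -0.24602501 -0.15333701]
scene 84 [354.4 270.3] [0.5418 0.1184] 0.0593 2.5059700548157764
scene 1079 [465.6 346.1] [0.5322 0.3846] 0.3097 1.822440068658713
side 131 [222.2 201.5] [0.4152 0.2043] 0.1532 1.1326524062778818
side 40 [286.6 206.9] [0.5424 0.112 ] 0.0554 2.5946054490018353
```

View pics/m.png

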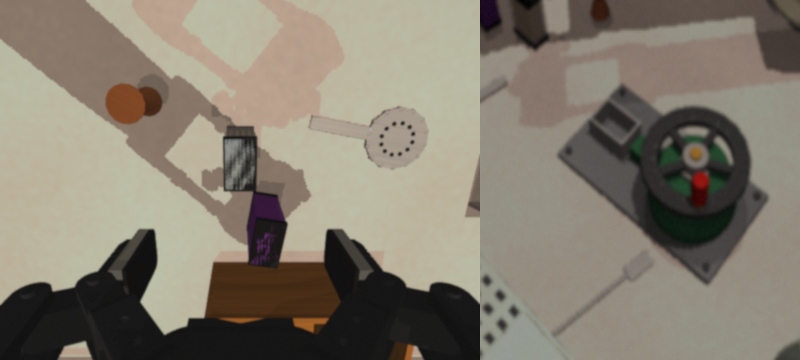

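The wrist view shows the clear cartridge's top at about (224–256, 137–190) in the montage, with the purple decoy below it. The scene view shows the knob parked at about 2.53 rad.

Run:
```python
from h import *
i=camera_info("wrist");c=np.array([(224.5,136.5),(256,137.5),(256,190.5),(223,190)])/.75
p=np.array([plane(i,u,.1) for u in c])[:,:2]
print(p.round(4),p.mean(0),np.linalg.norm(np.roll(p,-1,0)-p,axis=1),[np.degrees(np.arctan2(*e[::-1])).round(1) for e in np.roll(p,-1,0)-p])
im=cv2.imread("pics/w2.png")
cv2.imwrite("pics/w2c.png",cv2.resize(im[165:365,270:410],(560,600)*1 if False else (420,600),interpolation=cv2.INTER_CUBIC))
```

```text
[[ 0.4464 -0.3246]
 [ 0.4796 -0.3257]
 [ 0.4805 -0.3848]
 [ 0.4438 -0.3842]] [ 0.46254718 -0.35485178] [0.03320248 0.05915106 0.03675107 0.05966261] [np.float64(-1.8), np.float64(-89.1), np.float64(179.1), np.float64(87.5)]
```

View pics/w2c.png

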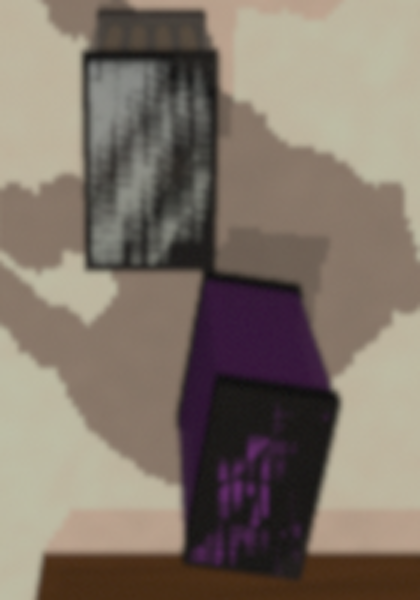

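Run:
```python
from h import *
i=camera_info("wrist");p=np.array([plane(i,(270+x/3,165+y/3),.1) for x,y in[(83,53),(216,51),(213,267),(87,268)]]);print(p.mean(0))
reach([.508,-.087,.21],down(.05));dwell(.2)
im=grab_frame("wrist");i=camera_info("wrist")
import pickle;pickle.dump(i,open("w3.pkl","wb"))
cv2.imwrite("pics/w3.png",im);print(get_state()["clock"],get_state()["tool_pos"])
w=np.linalg.inv(R.from_rotvec(i["attitude"]).as_matrix())@(np.array([.508,-.087,.052])-i["origin"]);u=int(i["fx"]*w[0]/w[2]+i["cx"]);v=int(i["fy"]*w[1]/w[2]+i["cy"]);print(u,v)
x0,y0=max(u-100,0),max(v-75,0);print(x0,y0)
cv2.imwrite("pics/w3c.png",cv2.resize(im[y0:y0+150,x0:x0+200],(800,600),interpolation=cv2.INTER_CUBIC))
```

```text
[ 0.462618   -0.35494088  0.1       ]
20.075 [ 0.50808276 -0.08804295  0.21011297]
321 216
221 141
```

View pics/w3c.png

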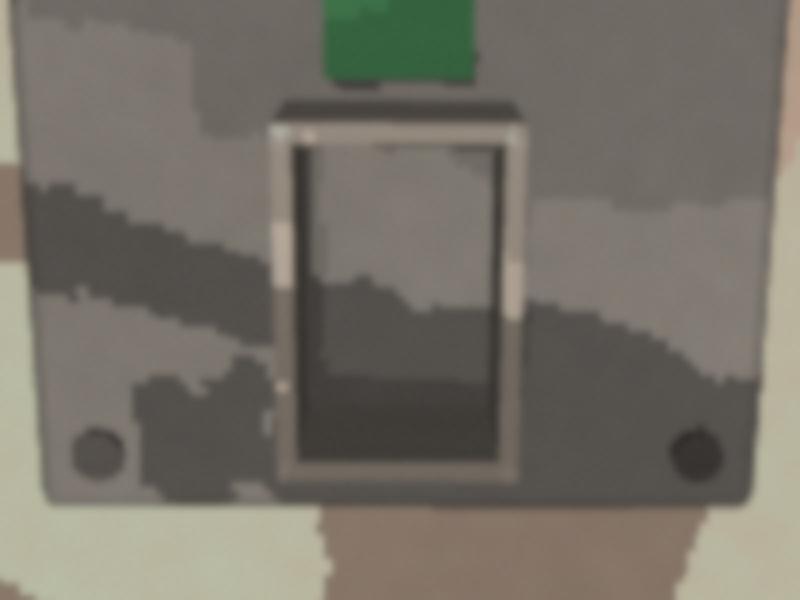

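The crop shows the well rim: outer corners at about (269,124), (527,124), (518,480) and (277,482).

Run:
```python
from h import *
import pickle
i=pickle.load(open("w3.pkl","rb"))
for c in([(269,124),(527,124),(518,480),(277,482)],[(293,146),(502,146),(498,461),(297,463)]):
    p=np.array([plane(i,(221+x/4,141+y/4),.052)[:2] for x,y in c]);e=np.roll(p,-1,0)-p
    print(p.mean(0),np.linalg.norm(e,axis=1).round(4),[np.degrees(np.arctan2(*k[::-1])).round(1) for k in e])
w=p.mean(0);print("dist",np.linalg.norm(w-AX),"yaw",np.degrees(np.arctan2(w[0]-AX[0],AX[1]-w[1])))
C=[.4626,-.355]
reach([*C,.16],down(-.012))
print(move_l([*C,.054],v=.1,max_force=6))
set_gripper(.02,force=30)
s=get_state();print(s["width"],s["grasp_force"],s["tool_pos"],s["clock"])
```

```text
[ 0.50719291 -0.0886416 ] [0.0502 0.0738 0.0503 0.0743] [np.float64(2.8), np.float64(-87.3), np.float64(-176.7), np.float64(92.7)]
[ 0.50714579 -0.08867641] [0.0409 0.0653 0.0418 0.0658] [np.float64(2.8), np.float64(-86.8), np.float64(-176.6), np.float64(92.4)]
dist 0.16543956993518932 yaw 2.5448649104494225
False
0.03594226450752579 33.51735770702362 [ 0.46278469 -0.35512252  0.05436569] 22.8583
```

Run:
```python
from h import *
W=[.5072,-.0887]
move_l([.4626,-.355,.17],v=.15)
reach([*W,.17],down(.048));dwell(.2)
print(move_l([*W,.115],v=.08,max_force=6),get_state()["tool_pos"],get_state()["width"])
f0=get_state()["ft_force"]
h=move_l([*W,.064],v=.025,max_force=3)
s=get_state();print(h,s["tool_pos"],s["ft_force"]-f0,s["width"],s["clock"])
cv2.imwrite("pics/side3.png",cv2.resize(grab_frame("side")[200:350,220:420],(800,600),interpolation=cv2.INTER_CUBIC))
```

```text
False [ 0.50745156 -0.08870005  0.11549808] 0.03571316156393786
True [ 0.50721121 -0.08867262  0.06632441] [-0.32386128  0.28057778  6.81175854] 0.03589277435100714 27.625
```

View pics/side3.png

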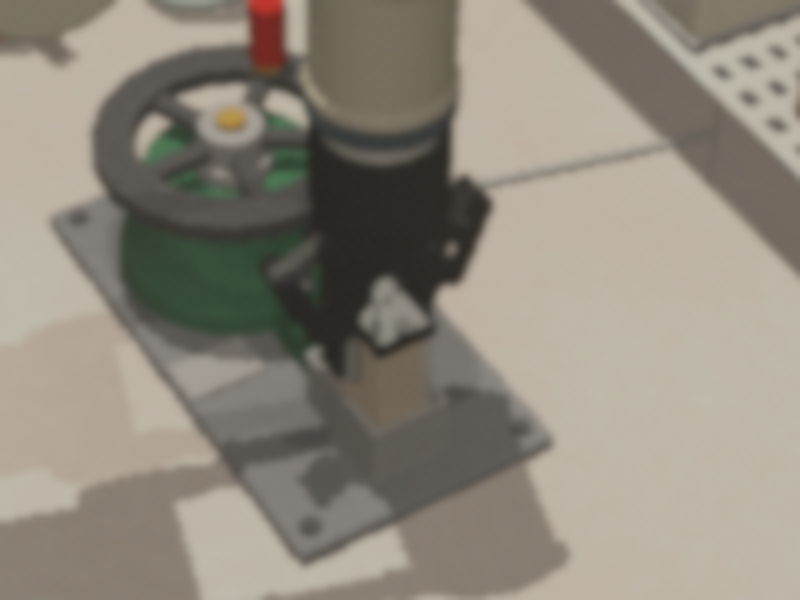

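The picture shows the cartridge seated in the well, and contact came at the height predicted for the floor. I release and check.

Run:
```python
from h import *
set_gripper(.07)
move_l([.5072,-.0887,.2],v=.1)
reach([.42,-.2,.3],down(.048));dwell(.3)
a=grab_frame("side");b=grab_frame("scene")
print(get_state()["clock"])
cv2.imwrite("pics/end.png",np.hstack([cv2.resize(a[190:340,220:370],(400,400)),cv2.resize(b[190:340,250:400],(400,400))]))
```

```text
30.725
```

View pics/end.png

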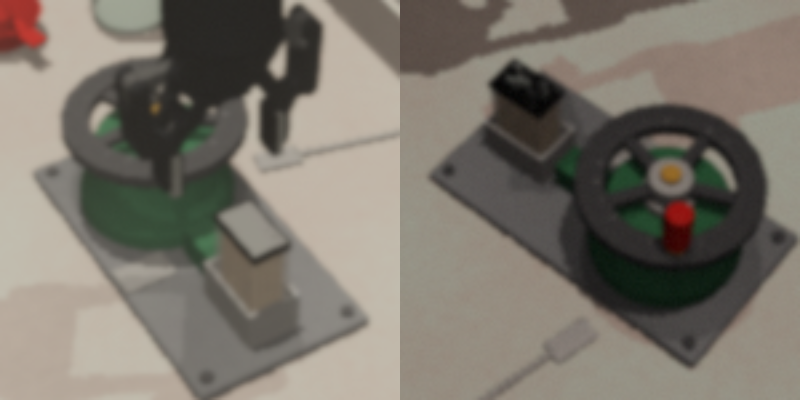

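The cartridge stands upright in the well at side crop (252,265), the knob is still parked at scene crop (678,225), and the gripper is clear of both.

```bash
python3 -c "
from plant import *
print(finish_job())"
```

```text
the job is handed in; nothing more can be done
None
```

The job is handed in at about 31 s: the flywheel is parked roughly 0.3–0.4 rad past the crest and stayed there after release, the cartridge stands upright on the well floor, and I saw no bar items disturbed.

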